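# Fold and tuck the lid of a microscope slide box

### The arm

A 6-joint arm with a two-finger parallel gripper is mounted at the origin on the work surface. World frame = base frame: x ahead of the robot, y to its left, z up, the work surface at z = 0. Lengths are in m, angles in degrees, forces in N, time in s.
With the tool pointing down it reaches from about 0.325 to 0.85 m from the base axis. Payload 15.5 kg.
Tool frame: the origin (TCP) lies midway between the tips of the shut fingers; the grasp point (between the pads) lies 19 mm behind it; z points along the fingers, y is the line along which they close (so a half turn about z gives the same grasp; the last joint's range is limited). The gripper opens to 91 mm and grips with 3 to 60 N. Pads are 32 mm wide; open, the fingers measure 118 mm over their backs; the gripper's body (76 mm by 178 mm) begins 60 mm behind the grasp point.
Start: joints at [64.716, 28.281, 77.091, -0, 74.628, -5.472], TCP at [0.212, 0.588, 0.214] pointing down, gripper open.
Joint ranges: [-166.48, 166.48], [-47.26, 123.95], [12.59, 153.08], [-70.14, 250.14], [6.76, 159.57], [-176.63, 176.63]. Speed limits (degrees/s): [108.29, 108.29, 147.25, 172.46, 172.46, 172.46].

### API

Orientations are given as a 3x3 rotation matrix whose columns are the frame's x, y, z axes.
In Python, from bench import ctrl gives the robot as it stands. The module is installed in compiled form; this text tells all that it offers. Calls block until the motion is done:
- ctrl.goto(position, orientation): joint-space move of the TCP to a pose.
- ctrl.move_l(position, vel=0.15, ori=None, contact_N=None): straight line of the TCP; ori=None keeps the orientation; vel is the mean speed in m/s. With contact_N (N) it stops when the force on the tool has changed by that much, and returns True; else False.
- ctrl.movej(angles): joint-space move.
- ctrl.command_gripper(opening): opening from 0.0 (shut) to 1.0 (fully open); the grip force is fixed at half the most; returns when the fingers have stopped.
- ctrl.sleep(seconds).
- ctrl.ik(position, orientation): joint angles nearest the present ones, or None.
- ctrl.read_camera(name): name is "scene" or "top" or "wrist"; returns the picture (400x640x3 uint8, blue, green, red); there is no depth.
- ctrl.camera_params(name): a dict with "fx", "fy", "cx", "cy" (pixels), "pose" (4x4, takes a point from camera to world coordinates); the wrist camera has in their place "T_tool_cam" (4x4, takes a point from camera to tool coordinates, whose origin is the TCP and whose axes are the flange's). Camera axes: x right, y up, looking along -z (the intrinsics and any distortion apply to the point x, -y, -z); pixel columns grow to the right and rows downward; lengths in m; the calibration is good to about 2 mm. A picture is of the moment at which its call begins: read the wrist's pose just before it. camera_params takes no time and is no camera call.
A pose or a line that the arm cannot do raises ctrl.MotionError and nothing moves.
- ctrl.sign_off(): hands the job in; it is judged then, once.
Readings, each from a call of its own:
- ctrl.current_t(): time.
- ctrl.current_q(): joint angles.
- ctrl.current_dq(): joint speeds.
- ctrl.current_effort(): joint torques, N m.
- ctrl.current_tool_pos(): TCP position.
- ctrl.current_eef_rot(): TCP orientation.
- ctrl.current_contact_force(): force on the tool from outside, world axes, zero at the start.
- ctrl.current_wrist_torque(): the same for the moment, N m.
- ctrl.current_grip_width(): opening from 0.0 (shut) to 1.0 (fully open).
- ctrl.current_grasp_force(): force on a finger pad.
Only numpy, scipy, OpenCV 4.12 (cv2) and the standard library are available. Lean on these libraries where they do the work, as an engineer would, in place of code of your own. Each camera call takes 0.05 s, during which the arm holds its last target. There are 200 camera calls.

### The job

Shut the microscope slide box on the lab bench: push its raised lid over with the fingertips until it lies flat on the box, then, keeping it pressed flat, push it by the rib on its top away from the hinge until its free edge is tucked fully home beneath the lip at the other end and stays shut by itself. Only push and press: do not pinch the lid between the fingers, force it far back, or touch its inner face, and leave the jar, the bottle and the phone where they are.

Things in the scene. Friction and masses are not known exactly. Their poses are not given: they have to be found in the camera images.
- slide_box: White plastic box of glass slides, fixed to the bench, 141 mm long (x) by 92 mm wide (y), rim 42 mm high. Origin on the bench, 68 mm from the hinge end's outer face and 73 mm from the lip end's; its x axis points from the hinge end towards the lip end, z up. It lies within 0.55 rad of straight ahead of the robot, hinge end nearest the robot. The hinge axis is parallel to y, at x = -62 mm (with hinge_bar at 0), z = 42 mm.
- lip (a point): The fixed retaining lip: a plate 3.5 mm thick across the whole width of the box at the lip end, standing 15 mm inwards over the box. The point is on its top, mid-width, on the edge that faces the hinge: box frame x = 58 mm, z = 53 mm. Its underside is at z = 49.5 mm, 3 mm above the top of the lid lying flat; only a lid pressed flat passes beneath it.
- lid (a joint): Angle of the lid about its hinge in rad: 0 = flat on the box, about 1.57 = upright, larger = leaning back towards the robot; stop at 2.3; starts between 1.4 and 1.9. It is stiff and lightly sprung open: it stays where it starts, folding it takes 1 to 2 N, and let go when flat but not tucked it rises to about 0.5 rad.
- hinge_bar (a joint): How far the hinge, and the lid with it, has slid towards the lip, in m: 0 = fully back, 0.016 = fully home (stop). Starts between 0 and 0.002. Moves only against about 3 N of friction and stays where it is left. With the lid flat the free edge meets the lip's edge at 0.006 and is tucked 10 mm deep at 0.016.
- lid_edge (a point): Middle of the lid's free edge, on its outer face, 114 mm from the hinge axis. The lid is a white plate 88 mm wide, 4.5 mm thick with its lining. Axes of the lid: x from the hinge to the free edge, y along the hinge, z out of the outer face (up when flat, towards the robot when raised). Flat, the outer face is at z = 46.5 mm.
- lid_rib (a point): Middle of the foot of the thumb rib on the lid's outer face, 76 mm from the hinge axis, at the steep face that looks to the hinge: 50 mm wide (y), 8 mm high. From its top it slopes down towards the free edge, so it can be pushed but not gripped. Same axes as lid_edge. Flat, a fingertip resting on the lid on the hinge side of the rib can push it towards the lip.
- lid_lining: Grey lining 96 mm by 74 mm on the lid's inner face (not to be touched by the fingers); origin on the hinge axis, axes as lid_edge.
- jar_mid (a point): Centre of a loose glass jar, 70 mm in diameter, 112 mm tall, with a brown paper cone standing out of it to 145 mm, beside the box. Not to be moved.
- reagent_mid (a point): Centre of a loose amber bottle, 60 mm in diameter, 130 mm tall, beside the box. Not to be moved.
- phone: A loose silver phone with a black screen, lying on the bench beyond the lip end, 148 by 72 by 9 mm, origin under its centre. Not to be moved.
Not all that is in view belongs to the job. Several things have the shape of the slide_box; the one meant has the colours described above.

How it is judged:
By the outcome, as a careful person would: the job done as asked, in the order asked, and still so for the second after the job is handed in, with the robot touching nothing.
It also fails if it takes over 38 s, if anything falls off the work surface, if the arm or the gripper's body presses on something with over 40 N, if the wrist force passes 120 N, or if a joint passes its speed limit or range.

## Working session

There is one attempt and no reset: what is moved stays moved. The work goes in short steps, each a Python script; the robot and the scene stay as the last script left them, time stands still between calls to the robot, and variables do not carry over. Pictures are saved under pics/ and viewed, at most 10 in all, crops included, and the job is handed in when it is done.

```bash
mkdir -p pics; python3 - <<'E'
from bench import ctrl
import cv2,numpy as np
for n in("scene","top"):
    cv2.imwrite(f"pics/{n}0.png",ctrl.read_camera(n)); print(n,ctrl.camera_params(n))
print(ctrl.camera_params("wrist"),ctrl.current_t(),ctrl.current_eef_rot())
E
```

```text
scene {'fx': 436.12972135047914, 'fy': 436.12972135047914, 'cx': 324.33094294839117, 'cy': 195.7374016382545, 'pose': array([[ 0.39580567, -0.76210284,  0.51238377,  1.09929363],
       [ 0.91831895,  0.33168928, -0.21603827, -0.16731979],
       [-0.00530882,  0.5560409 ,  0.83113797,  0.93847024],
       [ 0.        ,  0.        ,  0.        ,  1.        ]])}
top {'fx': 384.6811238437115, 'fy': 384.6811238437115, 'cx': 313.37099615252174, 'cy': 194.55468207705624, 'pose': array([[ 3.74304698e-04,  9.92400420e-01, -1.23049855e-01,
         4.12253941e-01],
       [-9.99836669e-01,  2.59481299e-03,  1.78858394e-02,
         7.08577097e-02],
       [ 1.80692059e-02,  1.23023062e-01,  9.92239301e-01,
         1.04743157e+00],
       [ 0.00000000e+00,  0.00000000e+00,  0.00000000e+00,
         1.00000000e+00]])}
{'fx': 312.78243370006163, 'fy': 312.78243370006163, 'cx': 320.0716785902593, 'cy': 201.5367743400483, 'T_tool_cam': array([[-2.61379414e-04,  9.67682793e-01,  2.52170465e-01,
         7.11833642e-02],
       [ 9.99999787e-01,  1.02034526e-04,  6.44969676e-04,
         7.38903992e-04],
       [ 5.98395963e-04,  2.52170580e-01, -9.67682614e-01,
        -1.69013715e-01],
       [ 0.00000000e+00,  0.00000000e+00,  0.00000000e+00,
         1.00000000e+00]])} 0.1 [[-9.40810528e-01  3.38932691e-01 -4.26688167e-04]
 [ 3.38932950e-01  9.40810056e-01 -9.45156101e-04]
 [ 8.10882176e-05 -1.03383149e-03 -9.99999462e-01]]
```

View pics/scene0.png

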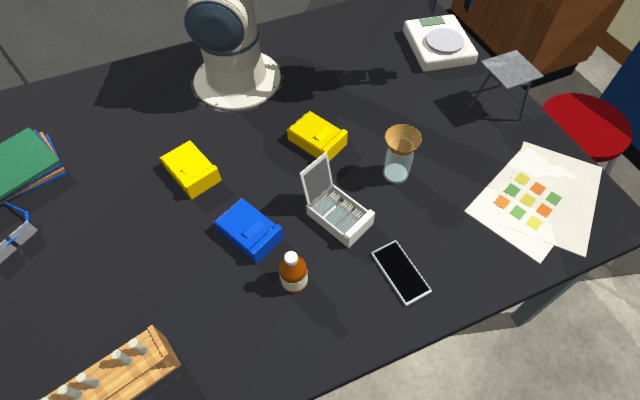

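View pics/top0.png

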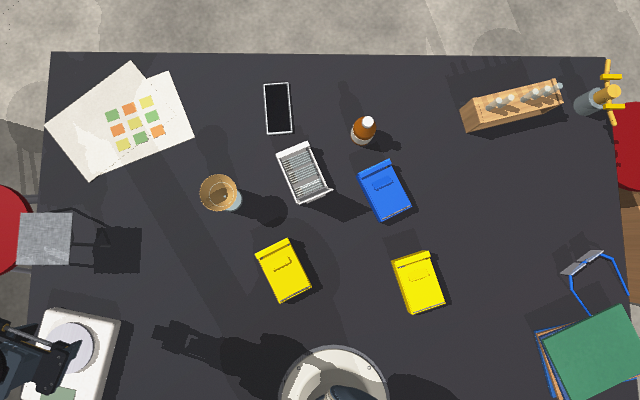

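The white box is at about (338,205) in the scene view and (304,172) in the top view. The jar is to its +y side, the bottle to its -y side, and the phone lies beyond it. I'll enlarge both views.

```bash
python3 - <<'E'
import cv2,numpy as np
s=cv2.imread("pics/scene0.png");t=cv2.imread("pics/top0.png")
def crop(im,x,y,w,h,k):
    c=cv2.resize(im[y:y+h,x:x+w],None,fx=k,fy=k,interpolation=cv2.INTER_CUBIC)
    for i in range(0,w,10):
        cv2.line(c,(i*k,0),(i*k,6),(0,0,255),1); cv2.putText(c,str(x+i),(i*k,16),0,.33,(0,255,255))
    for j in range(0,h,10):
        cv2.line(c,(0,j*k),(6,j*k),(0,0,255),1); cv2.putText(c,str(y+j),(8,j*k+4),0,.33,(0,255,255))
    return c
a=crop(s,295,148,85,100,6)[:, :400*2]
b=crop(t,268,135,70,75,8)
cv2.imwrite("pics/cs.png",a);cv2.imwrite("pics/ct.png",b)
E
```

```text
(no output)
```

View pics/cs.png

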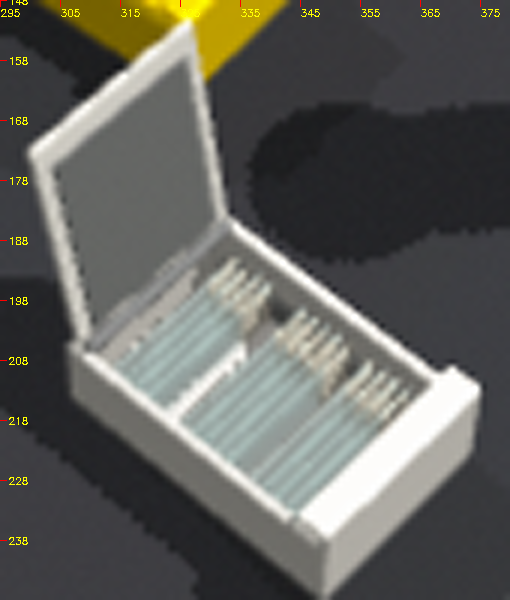

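View pics/ct.png

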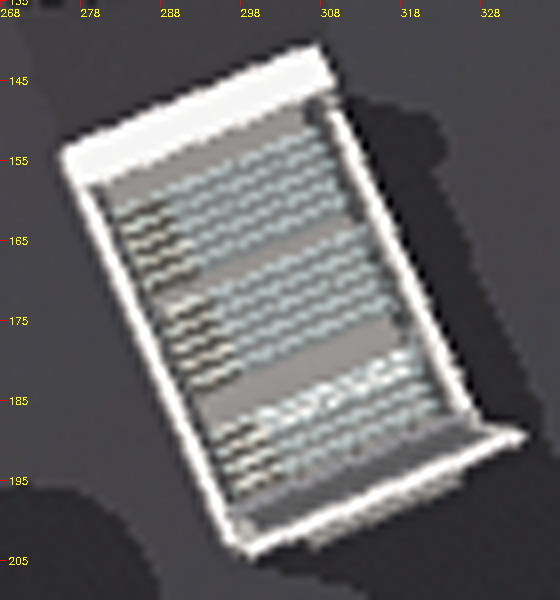

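```bash
cat > h.py <<'E'
import numpy as np
from bench import ctrl
def proj(P,prm,pose=None):
    T=prm["pose"] if pose is None else pose
    c=(np.atleast_2d(P)-T[:3,3])@T[:3,:3]
    return np.c_[prm["fx"]*c[:,0]/-c[:,2]+prm["cx"], prm["cy"]+prm["fy"]*c[:,1]/c[:,2]]
def b2w(p,b): # box frame (m)-> world ; b=[x,y,yaw]
    p=np.atleast_2d(p); c,s=np.cos(b[2]),np.sin(b[2])
    return np.c_[b[0]+c*p[:,0]-s*p[:,1], b[1]+s*p[:,0]+c*p[:,1], p[:,2]]
def lidp(u,y,h,th,s=.001): # lid point: u from hinge, h above inner plane(outer face h=4.5mm)
    return [-.062+s+u*np.cos(th)-h*np.sin(th), y, .042+u*np.sin(th)+h*np.cos(th)]
E
python3 - <<'E'
from h import *
from scipy.optimize import least_squares
S=lambda X,Y:(295+X/6-.4,148+Y/6-.4); T=lambda X,Y:(268+X/8-.4,135+Y/8-.4)
box={"scene":[((.073,.046,.053),S(480,388)),((.073,-.046,.053),S(327,540)),((.058,.046,.053),S(452,366)),((-.068,-.046,0),S(70,393)),((-.068,-.046,.042),S(68,345))],
"top":[((.073,.046,.053),T(62,152)),((.073,-.046,.053),T(316,42)),((.058,.046,.053),T(85,188)),((.058,-.046,.053),T(338,88))]}
lid={"scene":[(-.044,S(30,152)),(.044,S(190,20))],"top":[(-.044,T(525,437)),(.044,T(248,555))]}
def f(v):
    r=[]
    for n in box:
        prm=ctrl.camera_params(n)
        P=b2w([p for p,_ in box[n]],v)
        L=b2w([lidp(.114,y,.0045,v[3]) for y,_ in lid[n]],v)
        r.append(proj(np.r_[P,L],prm)-np.array([q for _,q in box[n]+lid[n]]))
    return np.concatenate(r).ravel()
o=least_squares(f,[.6,.1,.2,1.6],loss="soft_l1")
print(o.x,np.round(f(o.x).reshape(-1,2),1).tolist())
E
```

```text
[0.59615674 0.08255406 0.40566136 1.73504576] [[0.0, 0.2], [-0.2, -0.3], [-0.2, 0.2], [-0.1, 0.3], [-0.4, -0.6], [-0.6, -0.0], [-0.3, -0.1], [-0.2, -0.4], [0.2, 0.1], [-0.9, 0.3], [-0.3, -0.6], [-0.3, -0.2], [-0.3, -0.3]]
```

The fit residuals are under 1 px. The box is at (0.596, 0.083), yaw 0.406, with the lid at 1.735. Next I'll locate the jar and bottle to check clearance, shut the gripper and approach behind the lid. I'll put the tool y axis along the box x axis, so the gripper body stays narrow across the box.

```bash
cat >> h.py <<'E'
B=np.array([.59616,.08255,.40566])
c,s=np.cos(B[2]),np.sin(B[2])
R=np.array([[-s,c,0],[c,s,0],[0,0,-1.]])
HF=.0135  # half thickness of the shut fingers
def W(x,z,y=0): return b2w([x,y,z],B)[0]
def tip(u,th,gap=0,sl=.001): # TCP so that the tip's front lower edge is on the lid's outer face
    p=lidp(u,0,.0045+gap,th,sl); return W(p[0]-HF,p[2])
def tobox(p): d=np.array(p)[:2]-B[:2]; return np.array([c*d[0]+s*d[1],-s*d[0]+c*d[1],p[2]])
E
python3 - <<'E'
from h import *
prm=ctrl.camera_params("scene");T=prm["pose"]
for n,px,z in(("jar",(397,173),0),("jarcone",(403,137),.145),("bottle",(294,284),0),("cap",(291,258),.13)):
    d=T[:3,:3]@np.array([(px[0]-prm["cx"])/prm["fx"],-(px[1]-prm["cy"])/prm["fy"],-1])
    p=T[:3,3]+d*(z-T[2,3])/d[2]; print(n,p.round(3),tobox(p).round(3))
t=ctrl.current_t(); ctrl.command_gripper(0.0)
ctrl.goto(W(-.135,.20),R)
ctrl.move_l(W(-.118,.150),vel=.15)
print(ctrl.current_t()-t,tobox(ctrl.current_tool_pos()).round(4),ctrl.current_contact_force().round(2),ctrl.current_grip_width())
import cv2; cv2.imwrite("pics/s1.png",cv2.resize(ctrl.read_camera("scene")[100:260,230:430],None,fx=3.5,fy=3.5))
E
```

```text
jar [0.531 0.284 0.   ] [0.02  0.211 0.   ]
jarcone [0.53  0.279 0.145] [0.017 0.207 0.145]
bottle [ 0.716 -0.083  0.   ] [ 0.045 -0.199  0.   ]
cap [ 0.714 -0.08   0.13 ] [ 0.044 -0.196  0.13 ]
4.075 [-0.1181  0.0003  0.1502] [0.62 0.19 0.46] 0.008039899881147134
```

View pics/s1.png

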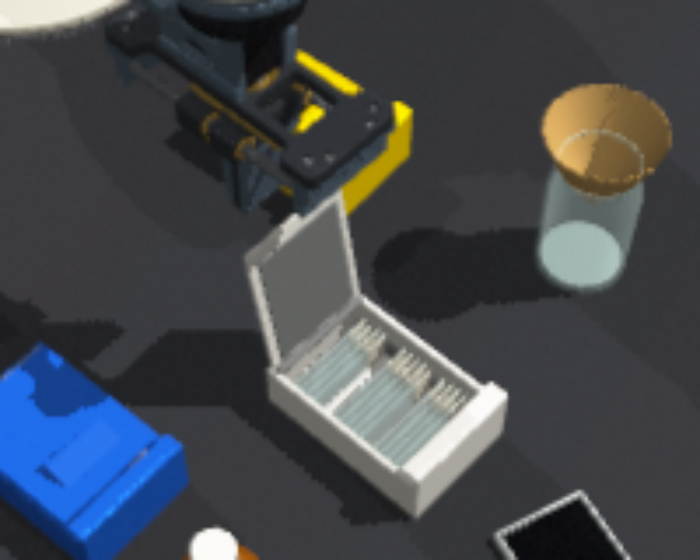

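The picture shows the shut fingers behind the lid with everything untouched. The jar and bottle are about 0.2 m to either side, so clearance is ample. Now I'll fold the lid along an arc, with contact near the free edge.

```bash
python3 - <<'E'
from h import *
t=ctrl.current_t()
ctrl.move_l(tip(.105,1.72),vel=.06)
for th in (1.5,1.25,1.0,.75,.5):
    ctrl.move_l(tip(.105,th),vel=.09)
    print(th,tobox(ctrl.current_tool_pos()).round(4),ctrl.current_contact_force().round(1))
print(ctrl.current_t()-t,ctrl.current_t())
import cv2
a=ctrl.read_camera("scene")[130:260,270:400];b=ctrl.read_camera("top")[120:250,250:380]
cv2.imwrite("pics/s2.png",cv2.resize(np.hstack([a,b]),None,fx=3,fy=3))
E
```

```text
1.5 [-7.170e-02  1.000e-04  1.469e-01] [-0.   0.5 -0.2]
1.25 [-4.590e-02  1.000e-04  1.428e-01] [-0.1 -0.7  0.5]
1.0 [-2.150e-02  1.000e-04  1.324e-01] [-0.3 -0.9 -0.8]
0.75 [-7.000e-04  1.000e-04  1.163e-01] [-0.   0.6 -0.6]
0.5 [0.0154 0.0001 0.0956] [ 0.9  0.1 -0.6]
2.7250000000000005 6.95
```

View pics/s2.png

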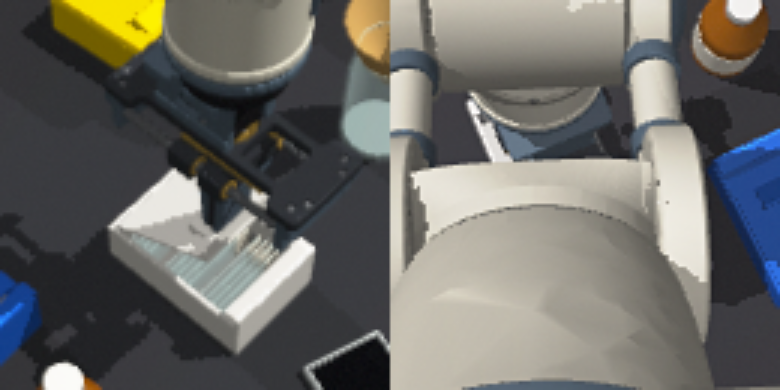

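```bash
python3 - <<'E'
from h import *
import cv2
im=ctrl.read_camera("scene");prm=ctrl.camera_params("scene")
k=6;x0,y0=300,165
v=cv2.resize(im[y0:y0+95,x0:x0+100],None,fx=k,fy=k,interpolation=cv2.INTER_CUBIC)
for th,col in((.5,(0,0,255)),(.75,(0,255,0))):
    q=proj(b2w([lidp(u,y,.0045,th) for u,y in((0,-.044),(.114,-.044),(.114,.044),(0,.044))],B),prm)
    cv2.polylines(v,[((q-[x0,y0]+.4)*k).astype(int)],True,col,1)
cv2.imwrite("pics/s3.png",v)
E
```

```text
(no output)
```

View pics/s3.png

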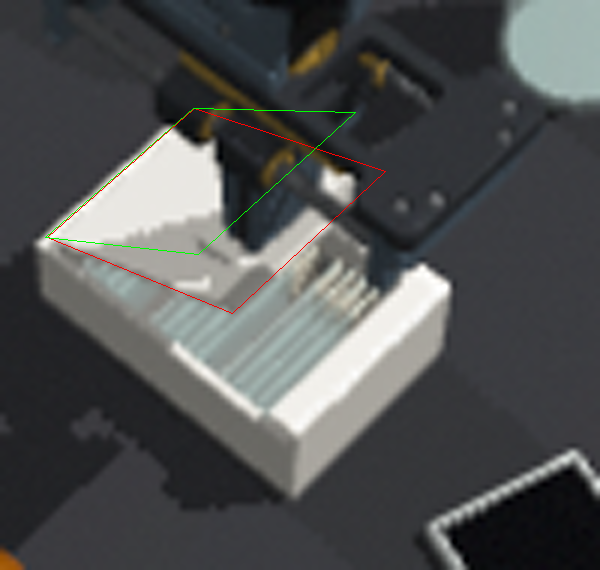

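The lid's free edge matches the red outline, so the lid is at about 0.5 rad. Its outer face is under the tip and nothing else has been touched. Now I'll lift, go back behind the rib and press flat.

```bash
python3 - <<'E'
from h import *
p=tobox(ctrl.current_tool_pos())
ctrl.move_l(W(p[0]-.004,p[2]+.022),vel=.1)
ctrl.move_l(W(-.0235,.100),vel=.1)
r=lambda:(tobox(ctrl.current_tool_pos()).round(4),ctrl.current_contact_force().round(1))
print(r())
ctrl.move_l(W(-.0235,.052),vel=.05); print(r())
print(ctrl.move_l(W(-.0235,.036),vel=.03,contact_N=10),r(),ctrl.current_t())
E
```

```text
(array([-0.0231, -0.0002,  0.1001]), array([0.9, 0.1, 0. ]))
(array([-0.0236,  0.    ,  0.0521]), array([-0.8, -0.4,  0.7]))
True (array([-0.0224, -0.0002,  0.0458]), array([-4. ,  1. , 20.7])) 9.475
```

```bash
python3 - <<'E'
from h import *
r=lambda:(tobox(ctrl.current_tool_pos()).round(4),(R.T@ctrl.current_contact_force()).round(1),round(ctrl.current_t(),2))
for x,z in((-.008,.0460),(0,.0460),(.004,.0458),(.008,.0458)):
    print(ctrl.move_l(W(x,z),vel=.03,contact_N=30),r())
import cv2
k=6;x0,y0=310,165
im=ctrl.read_camera("scene")
cv2.imwrite("pics/s4.png",cv2.resize(im[y0:y0+95,x0:x0+100],None,fx=k,fy=k,interpolation=cv2.INTER_CUBIC))
E
```

```text
False (array([-0.0082, -0.    ,  0.0462]), array([ -0.1,  -4.5, -12.4]), 10.12)
False (array([-0.001 ,  0.0002,  0.046 ]), array([  1.6,  -6.8, -12.3]), 10.54)
False (array([0.0027, 0.0003, 0.0458]), array([  0.7,  -8.3, -14.8]), 10.82)
False (array([0.0069, 0.0003, 0.0457]), array([  0.8,  -7.4, -12.9]), 11.11)
```

View pics/s4.png

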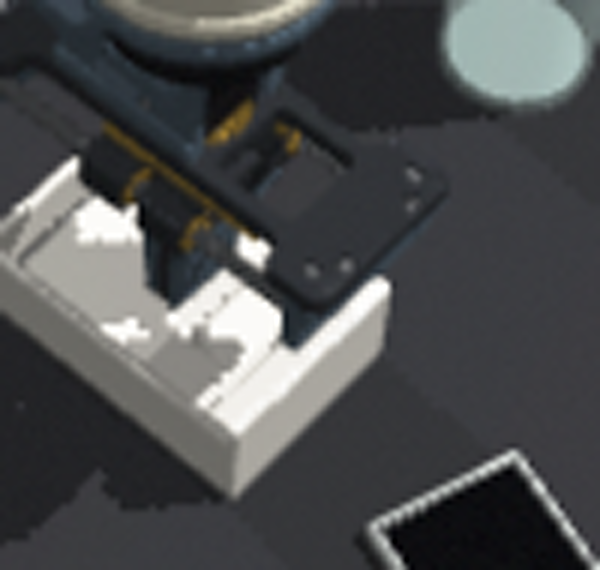

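The lid lies flat with its free edge at the lip, at about (225,400) in the crop, and the finger is against the rib. I'll push on until the home stop shows as a rise in force.

```bash
python3 - <<'E'
from h import *
r=lambda:(tobox(ctrl.current_tool_pos()).round(4),(R.T@ctrl.current_contact_force()).round(1),round(ctrl.current_t(),2))
for x in np.arange(.011,.031,.003):
    h=ctrl.move_l(W(x,.0457),vel=.03,contact_N=25); f=r(); print(h,f)
    if h or f[1][1]<-25: break
E
```

```text
False (array([0.0098, 0.0003, 0.0456]), array([  1.8,  -7.6, -13.1]), 11.41)
False (array([0.0129, 0.0003, 0.0456]), array([  1.2,  -7.8, -12.5]), 11.66)
False (array([0.016 , 0.0002, 0.0456]), array([  1.2,  -6.6, -11.5]), 11.91)
False (array([0.019 , 0.0002, 0.0455]), array([  0.9,  -5.3, -11.3]), 12.16)
False (array([0.0197, 0.0004, 0.045 ]), array([ -0.5, -16.1, -13.9]), 12.41)
False (array([0.02  , 0.0007, 0.0444]), array([ -3.9, -29.5, -18.1]), 12.66)
```

There is a hard stop at x ≈ 0.0195, where about 0.0175 was expected for fully home. I'll unload, lift clear and look.

```bash
python3 - <<'E'
from h import *
import cv2
ctrl.move_l(W(.018,.0470),vel=.05)
ctrl.move_l(W(.012,.075),vel=.08)
ctrl.move_l(W(-.03,.20),vel=.15)
ctrl.goto(W(-.16,.25),R)
ctrl.sleep(.5)
print(ctrl.current_contact_force().round(1),ctrl.current_t())
prm={n:ctrl.camera_params(n) for n in("scene","top")}
out=[]
for n,x0,y0 in(("scene",300,170),("top",260,135)):
    im=ctrl.read_camera(n); k=5
    v=cv2.resize(im[y0:y0+80,x0:x0+80],None,fx=k,fy=k,interpolation=cv2.INTER_CUBIC)
    # expected rib foot (flat): red at hinge_bar 16 mm, green at 6 mm
    for sl,col in((.016,(0,0,255)),(.006,(0,255,0))):
        q=proj(b2w([lidp(.076,y,.0045,0,sl) for y in(-.025,.025)],B),prm[n])
        a=((q-[x0,y0]+.4)*k).astype(int); cv2.line(v,tuple(map(int,a[0])),tuple(map(int,a[1])),col,1)
    out.append(v)
cv2.imwrite("pics/s5.png",np.hstack(out))
E
```

```text
[ 0.  -0.3  0.1] 15.6167
```

View pics/s5.png

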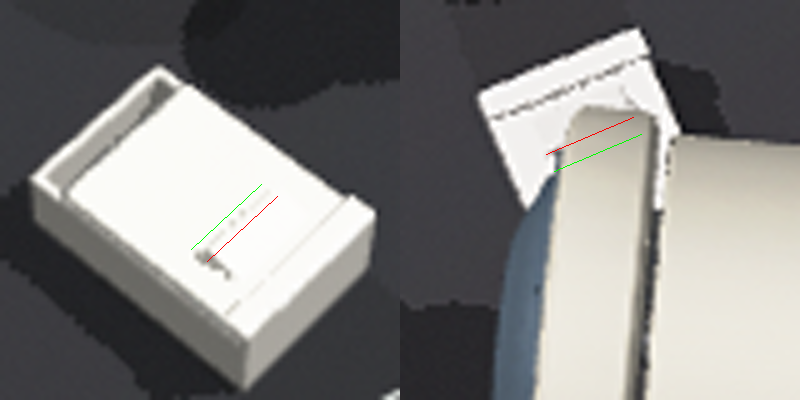

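The lid is flat and tucked under the lip by itself. The rib position is ambiguous to a few mm in this view, so I'll use my last picture on a wrist close-up from the hinge side.

```bash
python3 - <<'E'
from h import *
import cv2
R2=np.array([[-c,-s,0],[-s,c,0],[0,0,-1.]])
ctrl.goto(W(.05,.16),R2); ctrl.sleep(.2)
T=np.eye(4);T[:3,:3]=ctrl.current_eef_rot();T[:3,3]=ctrl.current_tool_pos()
prm=ctrl.camera_params("wrist");im=ctrl.read_camera("wrist");P=T@prm["T_tool_cam"]
cv2.imwrite("pics/w_raw.png",im)
g=cv2.createCLAHE(6,(6,6)).apply(cv2.cvtColor(im,cv2.COLOR_BGR2GRAY))
v=cv2.cvtColor(g,cv2.COLOR_GRAY2BGR)
pr=lambda L:proj(b2w(L,B),prm,P)
box=pr([(x,y,.05) for x in(-.07,.078) for y in(-.05,.05)]); print(box.round())
lo=np.clip(box.min(0)-8,0,None).astype(int);hi=box.max(0).astype(int)+8
k=min(800//(hi[0]-lo[0]),600//(hi[1]-lo[1]),4)
v=cv2.resize(v[lo[1]:hi[1],lo[0]:hi[0]],None,fx=k,fy=k,interpolation=cv2.INTER_CUBIC)
def ln(x,z,y1,y2,col):
    a=((pr([(x,y1,z),(x,y2,z)])-lo+.4)*k).astype(int); cv2.line(v,tuple(map(int,a[0])),tuple(map(int,a[1])),col,1)
for sg in(-1,1):
    ln(.058,.053,sg*.03,sg*.055,(255,128,0))
    for sl,col in((.016,(0,0,255)),(.010,(0,255,0))):
        ln(-.062+sl+.076,.0465,sg*.027,sg*.04,col)
cv2.imwrite("pics/w1.png",v);print(v.shape,k,lo,ctrl.current_t(),ctrl.current_contact_force().round(1))
E
```

```text
[[259.  59.]
 [380.  58.]
 [267. 228.]
 [373. 228.]]
(558, 411, 3) 3 [250  50] 17.2917 [ 0.6  0.7 -0.1]
```

View pics/w1.png

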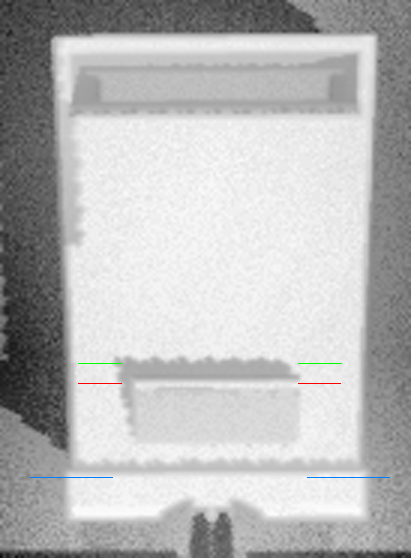

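The wrist view puts the rib's steep face at row ~378. After the ~2 mm view offset seen at the lip (row 470 against 477 predicted), that matches the fully-home mark at row 376, not the 10 mm mark at row 356. The lid is flat and staying shut, so I'll withdraw and hand in.

```bash
python3 - <<'E'
from h import *
p=ctrl.current_tool_pos()
ctrl.move_l(np.array(p)+[0,0,.08],vel=.15)
print(ctrl.current_t(),ctrl.current_contact_force().round(1)); print(ctrl.sign_off())
E
```

```text
17.975 [-1.  -0.3 -0.6]
the job is handed in; nothing more can be done
None
```

I folded the slide box lid flat and pushed it by the rib until its free edge was fully home under the lip; it stayed shut on its own, the jar, bottle and phone were left alone, and I handed the job in at about 18 s.

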